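# Clear the empty bay of the tesserae rack and clip the refilled tub into it

## Task

A stone offcut has slipped down somewhere in the empty middle bay of the wooden tesserae rack. Feel along that bay with a light touch before the tub goes in, take the offcut out and set it aside on a free patch of the bench, then put the tub of red tesserae into the bay and press it fully home between its spring clips, flush with its neighbours. Never force anything, keep the tub level, leave the other tubs, the tools and the jar where they are, and let go when done.

Things in the scene. Friction and masses are not known exactly. Their poses are not given: they have to be found in the camera images.
- rack: Open wooden rack fixed to the bench, outside 183 x 234 x 52 mm high: three bays side by side along its x, each 49 mm wide (x), 214 mm long (y), 42 mm deep, with 8 mm dividers and 10 mm outer walls. The outer two hold full tubs. Origin: centre of its underside, on the bench; z up. A press or knock of more than about 50 N on it, or on what stands in it, counts as forcing.
- bay (a point): Centre of the black rubber floor of the middle bay, 10 mm above the bench, axes as the rack. Somewhere on this floor lies flat an untracked block of dark stone: 34 mm across the bay, 60 mm along it (y), 26 mm high, 0.12 to 0.2 kg, turned at most 7 degrees, its middle within 3 mm of the bay's centre line and up to 48 mm from this point along y. It slides easily.
- bay_rim (a point): Centre of the mouth of the middle bay, level with the rack's top edge, 52 mm above the bench, axes as the rack. At either end of the bay a sprung steel leaf, 18 mm wide, hinged near its top, leans up to 5 mm into the bay: a tub must be pushed down past both with up to 12 N above its own weight, then stops hard on the floor and stays held.
- tub: Loose white tub full of red tesserae on the bench: 46 mm wide (x), 210 mm long (y), walls 42 mm high, 0.32 to 0.52 kg; the lowest 12 mm taper in to 41 x 204 mm at the foot. Origin: centre of its underside, z up. Pressed home in the bay, either way round, its origin meets bay and its rim is flush with the rack.
- bridge (a point): Middle of the top edge of the red tub's lifting bridge, 52 mm above the tub's underside and 10 mm above its rim; axes as the tub. The bridge is a wall 12 mm thick (y) and 40 mm wide (x) across the tub's middle, rising 27 mm out of the stones; the open compartment on either side, 40 mm wide and 96 mm long, takes a finger.
- tub_ochre: Full tub of ochre tesserae seated in the rack's bay on the -x side, same shape as tub; leave it alone.
- tub_blue: Full tub of blue tesserae seated in the rack's bay on the +x side, same shape as tub; leave it alone.
- jar: Jar with red cap, 72 mm wide, 85 mm high, in the middle of the bench's far side; origin: centre of its underside. Leave it alone.
- hammer: Mosaic hammer lying on the bench to the robot's right, head 170 mm wide, handle 200 mm, 20 mm thick; origin: under the head's eye, handle along its y. Leave it alone.
- nippers: Tile nippers with blue handles lying on the bench to the robot's left, 210 mm long along y, 17 mm thick; origin: under the pivot. Leave it alone.

How it is judged:
By the outcome, as a careful person would: the job done as asked, in the order asked, and still so for the second after the job is handed in, with the robot touching nothing.
It also fails if it takes over 72 s, if anything falls off the work surface, if the arm or the gripper's body presses on something with over 40 N, if the wrist force passes 120 N, or if a joint passes its speed limit or range.

## Robot

A 7-joint arm with a two-finger parallel gripper is mounted at the origin on the work surface. World frame = base frame: x ahead of the robot, y to its left, z up, the work surface at z = 0. Lengths are in mm, angles in rad, forces in N, time in s.
With the tool pointing down it reaches from about 425 to 1025 mm from the base axis. Payload 3.6 kg.
Tool frame: the origin (TCP) lies where the fingers leave the gripper's body, on its centre line; the fingertips stand 73 mm ahead of it and the grasp point (between the pads) lies pinch_z ahead of it (pinch_z is the distance from the TCP to the grasp point, in mm); z points along the fingers, y is the line along which they close (so a half turn about z gives the same grasp; the last joint's range is limited). The gripper opens to 85 mm and grips with 20 to 120 N. Pads are 22 mm wide; open, the fingers measure 114 mm over their backs; the gripper's body (76 mm by 85 mm) begins 54 mm behind the grasp point. The pads swing forward as they close: fully open they stand 13 mm farther back than shut.
Start: joints at [1.089, 0.591, 0.048, 1.609, -0.033, 0.943, -0.034], TCP at [274.164, -671.166, 303.902] pointing down, gripper open.
Joint ranges: [-2.69, 2.69], [-0.47, 2.24], [-1.27, 1.36], [0.19, 2.51], [-1.53, 4.68], [0.08, 2.07], [-3.09, 3.09]. Speed limits (rad/s): [2.57, 2.57, 3.14, 3.14, 3.14, 3.14, 3.14].

## Interface

Orientations are given as a unit quaternion [x, y, z, w].
In Python, from workcell import reach, move_l, goto_joints, grip, dwell, solve_ik, state, read_camera, MotionError, finish_job, pinch_z gives the robot as it stands. Calls block until the motion is done:
- reach(position, orientation): joint-space move of the TCP to a pose.
- move_l(position, attitude=None, velocity=150, max_force=None): straight line of the TCP; attitude=None keeps the orientation; velocity is the mean speed in mm/s. With max_force (N) it stops when the force on the tool has changed by that much, and returns True; else False.
- goto_joints(angles): joint-space move.
- grip(opening): finger opening in mm; the grip force is fixed at half the most; returns when the fingers have stopped.
- dwell(seconds).
- solve_ik(position, orientation): joint angles nearest the present ones, or None.
- state(): the state.
- read_camera(name): name is "scene" or "top" or "wrist"; returns a dict with "img" (420x560x3 uint8, red, green, blue), "intrinsics" (3x3 intrinsics, pixels), "view" (4x4, takes a point from world to camera coordinates); the wrist camera has in their place "T_tool_cam" (4x4, takes a point from camera to tool coordinates, whose origin is the TCP and whose axes are the flange's). Camera axes: x right, y up, looking along -z (the intrinsics and any distortion apply to the point x, -y, -z); pixel columns grow to the right and rows downward; lengths in mm; the calibration is good to about 2 mm. A picture is of the moment at which its call begins: read the wrist's pose just before it. There is no depth.
A pose or a line that the arm cannot do raises MotionError and nothing moves.
- finish_job(): hands the job in; it is judged then, once.
The state is a dict: "time": time; "joint_positions": joint angles; "joint_vel": joint speeds; "tau": joint torques, N m; "position": TCP position; "ee_rot": TCP orientation; "force": force on the tool from outside, world axes, zero at the start; "torque": the same for the moment, N m; "grip_width": finger opening in mm; "gripper_force": force on a finger pad.
Only numpy, scipy, OpenCV 4.12 (cv2) and the standard library are available. Lean on these libraries where they do the work, as an engineer would, in place of code of your own. Each camera call takes 0.05 s, during which the arm holds its last target. There are 200 camera calls.

## Working session

There is one attempt and no reset: what is moved stays moved. The work goes in short steps, each a Python script; the robot and the scene stay as the last script left them, time stands still between calls to the robot, and variables do not carry over. Pictures are saved under pics/ and viewed, at most 10 in all, crops included, and the job is handed in when it is done.

```bash
ls; mkdir -p pics; python3 - <<'E'
from workcell import *
import cv2,numpy as np
s=state();print({k:np.round(v,3) for k,v in s.items()});print(pinch_z)
for n in("top","scene"):
    c=read_camera(n);cv2.imwrite(f"pics/{n}0.png",c["img"][:,:,::-1]);np.savez(f"{n}0.npz",**c)
    print(n,c.keys(),np.round(c["intrinsics"],2).tolist(),np.round(c["view"],3).tolist())
E
```

```text
pics
{'time': np.float64(0.0), 'joint_positions': array([ 1.09 ,  0.592,  0.048,  1.61 , -0.033,  0.943, -0.034]), 'joint_vel': array([-0.001, -0.001, -0.   ,  0.   , -0.   ,  0.   , -0.002]), 'tau': array([ 0.0000e+00, -5.4870e+01,  1.5460e+00, -1.9813e+01,  9.0000e-03,
        9.0000e-03, -0.0000e+00]), 'position': array([ 273.932, -670.572,  302.76 ]), 'ee_rot': array([ 0.981,  0.193, -0.   , -0.001]), 'force': array([-0.413,  0.509, -0.465]), 'torque': array([ 0.032, -0.029, -0.004]), 'gripper_force': np.float64(0.0), 'grip_width': np.float64(85.293)}
53.900000000000006
top dict_keys(['img', 'intrinsics', 'view']) [[436.72, 0.0, 273.9], [0.0, 436.72, 207.98], [0.0, 0.0, 1.0]] [[0.019, -1.0, -0.007, 30.623], [0.991, 0.018, 0.131, -566.553], [-0.131, -0.009, 0.991, -1282.693], [0.0, 0.0, 0.0, 1.0]]
scene dict_keys(['img', 'intrinsics', 'view']) [[468.52, 0.0, 283.65], [0.0, 468.52, 208.05], [0.0, 0.0, 1.0]] [[-0.702, 0.712, -0.001, 373.697], [-0.514, -0.505, 0.694, 247.077], [0.493, 0.488, 0.72, -1864.056], [0.0, 0.0, 0.0, 1.0]]
```

```bash
cat *.md 2>/dev/null | head -50
```

```text
(no output)
```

View pics/top0.png

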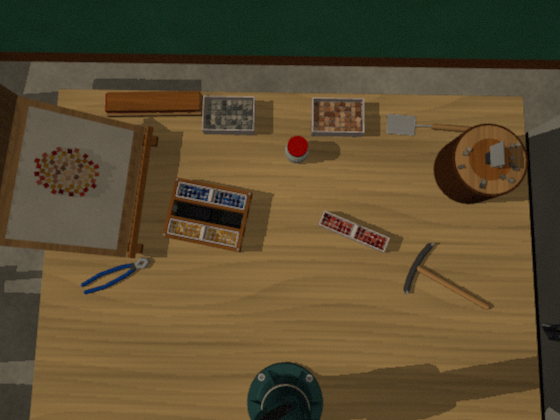

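View pics/scene0.png

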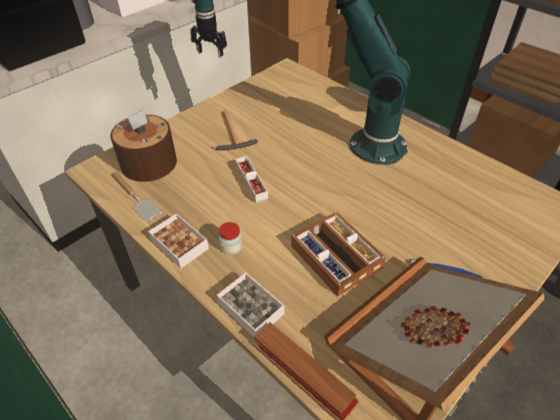

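The top view shows the rack around (208,214), with blue on the far side, ochre on the near side and the dark bay between them. The red tub is around (355,231), the jar at (297,148), the hammer at (440,275) and the nippers at (115,275). There is free bench around (250,300).

```bash
cat > h.py <<'E'
import numpy as np,cv2
from scipy.spatial.transform import Rotation as R
def cast(K,V,px,z):
    "pixels (n,2) -> world points on plane z; V world->camera"
    px=np.atleast_2d(px).astype(float); Rv,t=V[:3,:3],V[:3,3]
    d=np.c_[(px[:,0]-K[0,2])/K[0,0],-(px[:,1]-K[1,2])/K[1,1],-np.ones(len(px))]@Rv
    o=-Rv.T@t
    return o+d*((z-o[2])/d[:,2])[:,None]
def proj(K,V,P):
    c=np.atleast_2d(P)@V[:3,:3].T+V[:3,3]
    return np.c_[K[0,0]*c[:,0]/-c[:,2]+K[0,2],-K[1,1]*c[:,1]/-c[:,2]+K[1,2]]
def down(yaw):
    "tool z down, tool y (closing) at angle yaw in world xy"
    y=np.array([np.cos(yaw),np.sin(yaw),0]);z=np.array([0,0,-1.])
    return R.from_matrix(np.c_[np.cross(y,z),y,z]).as_quat()
def rect(mask,K,V,z):
    "largest contour, cast on plane, min area rect: centre, size (long,short), long-axis yaw"
    c=max(cv2.findContours(mask.astype(np.uint8),0,cv2.CHAIN_APPROX_NONE)[0],key=cv2.contourArea)[:,0]
    P=cast(K,V,c,z)[:,:2].astype(np.float32)
    b=cv2.boxPoints(cv2.minAreaRect(P)); e=[b[1]-b[0],b[2]-b[1]]
    e.sort(key=np.linalg.norm); l=e[1]
    a=np.arctan2(l[1],l[0])%np.pi
    return b.mean(0),[np.linalg.norm(e[1]),np.linalg.norm(e[0])],a
E
python3 - <<'E'
from h import *
c=np.load("top0.npz");im=c["img"];K,V=c["intrinsics"],c["view"]
hsv=cv2.cvtColor(im,cv2.COLOR_RGB2HSV)
k=np.ones((3,3),np.uint8)
def roi(m,x0,x1,y0,y1):
    o=np.zeros(m.shape,np.uint8);o[y0:y1,x0:x1]=m[y0:y1,x0:x1];return cv2.morphologyEx(o,cv2.MORPH_CLOSE,np.ones((7,7),np.uint8))
h,s,v=cv2.split(hsv)
white=(s<60)&(v>110)
red=((h<8)|(h>172))&(s>90)
print("tub",rect(roi(white|red,310,400,200,260),K,V,42))
print("blue",rect(roi(white|((h>95)&(h<135)&(s>60)&(v>40)),170,252,178,212),K,V,52))
print("ochre",rect(roi(white,160,250,212,255),K,V,52))
print("jar",rect(roi(red,280,315,130,165),K,V,85))
print("dark bay",rect(roi(v<55,165,252,195,235),K,V,30))
print("pts", cast(K,V,[[250,300],[260,180],[300,200],[270,260]],0)[:,:2])
cv2.imwrite("pics/crop0.png",cv2.resize(im[170:260,155:405,::-1],None,fx=3.2,fy=3.2,interpolation=cv2.INTER_CUBIC))
E
```

```text
tub (array([ 499.88672, -197.35744], dtype=float32), [np.float32(207.21172), np.float32(45.99882)], np.float32(1.1884046))
blue (array([598.7495 , 231.34094], dtype=float32), [np.float32(209.71277), np.float32(44.00557)], np.float32(1.3907442))
ochre (array([486.63647, 250.29337], dtype=float32), [np.float32(53.352673), np.float32(31.83661)], np.float32(2.682231))
jar (array([746.4502  , -24.121464], dtype=float32), [np.float32(61.045345), np.float32(59.404293)], np.float32(0.01542185))
dark bay (array([567.5593 , 233.72208], dtype=float32), [np.float32(229.34242), np.float32(94.07735)], np.float32(1.3921897))
pts [[288.65540712 108.54800887]
 [658.53258205  86.97755242]
 [597.39780168 -39.14662831]
 [410.00060731  50.49950101]]
```

View pics/crop0.png

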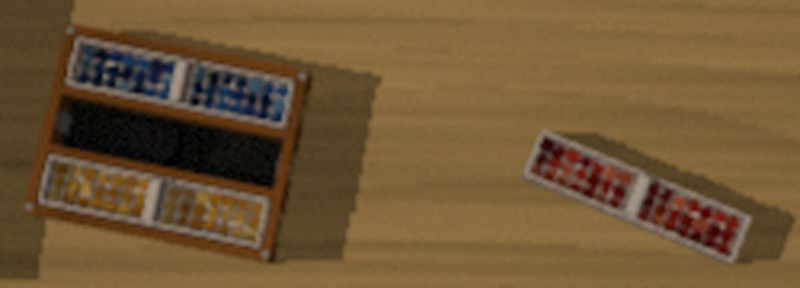

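The crop gives an approximate bay centre of (543,241), with the rack y axis at 1.391 rad, and the tub at (500,-197) with its y axis at 1.188 rad. Next I'll refine both with the wrist camera.

```bash
cat > look.py <<'E'
from h import *
from workcell import *
def wrist(name):
    s=state();c=read_camera("wrist")
    T=np.eye(4);T[:3,:3]=R.from_quat(s["ee_rot"]).as_matrix();T[:3,3]=s["position"]
    c["view"]=np.linalg.inv(T@c["T_tool_cam"]);np.savez(name+".npz",**c)
    cv2.imwrite(f"pics/{name}.png",c["img"][:,:,::-1]);return c
E
python3 - <<'E'
from look import *
for y in(1.188,1.188-np.pi): print(np.round(solve_ik([500,-197,330],down(y)),2))
for y in(1.391,1.391-np.pi): print(np.round(solve_ik([543,241,330],down(y)),2))
yaw=1.188-np.pi if abs(solve_ik([500,-197,330],down(1.188))[6])>abs(solve_ik([500,-197,330],down(1.188-np.pi))[6]) else 1.188
reach([500,-197,330],down(yaw));print(state()["time"]);dwell(.2)
c=wrist("wt");print(np.round(c["T_tool_cam"],3).tolist(),c["intrinsics"].tolist(),c.keys())
yaw+=1.391-1.188
reach([543,241,330],down(yaw));dwell(.2)
wrist("wr");print(yaw,state()["time"],np.round(state()["joint_positions"],2),state()["force"])
a=cv2.imread("pics/wt.png");b=cv2.imread("pics/wr.png")
cv2.imwrite("pics/w.png",cv2.resize(np.hstack([a,b]),(800,300),interpolation=cv2.INTER_AREA))
E
```

```text
[ 0.78  0.38 -0.63  1.99  0.29  0.86  1.18]
[ 0.16  0.33  0.17  2.01 -0.07  0.81 -1.58]
[ 0.21  0.59 -1.03  1.86  0.58  1.04  0.33]
[-0.27  0.41 -0.31  1.88  0.16  0.88 -2.4 ]
2.0
[[0.0, 0.947, 0.321, 83.155], [1.0, -0.0, 0.001, 0.155], [0.001, 0.321, -0.947, -70.951], [0.0, 0.0, 0.0, 1.0]] [[290.9403325138893, 0.0, 276.3438792531853], [0.0, 290.9403325138893, 208.65592890720222], [0.0, 0.0, 1.0]] dict_keys(['img', 'intrinsics', 'T_tool_cam', 'view'])
1.391 4.1167 [ 0.05  0.49 -0.76  1.86  0.41  0.95  0.5 ] [-0.26097236 -0.15131128  0.57584123]
```

View pics/w.png

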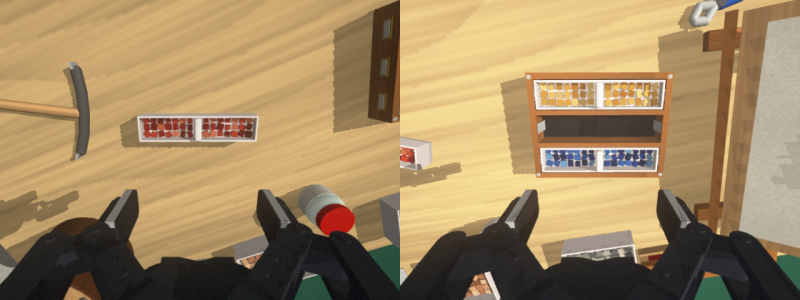

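The left half (tub view) shows the tub at about (198,129), and the right half shows the rack, ochre at (600,95), blue at (600,160), and the dark bay at (600,127) with a clip at each end. I'll measure rectangles and stretch the contrast in the bay.

```bash
python3 - <<'E'
from h import *
def roi(m,x0,x1,y0,y1):
    o=np.zeros(m.shape,np.uint8);o[y0:y1,x0:x1]=m[y0:y1,x0:x1];return cv2.morphologyEx(o,cv2.MORPH_CLOSE,np.ones((9,9),np.uint8))
def ld(n):
    c=np.load(n+".npz");return c["img"],c["intrinsics"],c["view"],cv2.split(cv2.cvtColor(c["img"],cv2.COLOR_RGB2HSV))
im,K,V,(h,s,v)=ld("wt")
m=((s<50)&(v>130))|(((h<8)|(h>172))&(s>100))
for z in(42,): print("tub",rect(roi(m,185,368,155,205),K,V,z))
im,K,V,(h,s,v)=ld("wr")
w=(s<50)&(v>130)
o=rect(roi(w,183,375,108,156),K,V,52);b=rect(roi(w|((h>95)&(h<135)&(s>60)),183,375,203,243),K,V,52)
print("ochre",o,"\nblue",b,"\nmid",(o[0]+b[0])/2)
d=o[0]-b[0];print("sep",np.linalg.norm(d),np.arctan2(-d[1],-d[0])+np.pi/2)
crop=im[150:210,180:380].astype(float)
crop=np.clip(crop*2.5,0,255).astype(np.uint8)
cv2.imwrite("pics/bay.png",cv2.resize(crop[:,:,::-1],None,fx=4,fy=4,interpolation=cv2.INTER_CUBIC))
E
```

```text
tub (array([ 498.9264 , -197.29056], dtype=float32), [np.float32(209.92194), np.float32(50.08098)], np.float32(1.1866769))
ochre (array([486.47302, 252.6063 ], dtype=float32), [np.float32(213.02228), np.float32(45.102074)], np.float32(1.3886578)) 
blue (array([598.22864, 232.52481], dtype=float32), [np.float32(212.9444), np.float32(47.00569)], np.float32(1.389405)) 
mid [542.3508  242.56555]
sep 113.54551 1.3930027
```

View pics/bay.png

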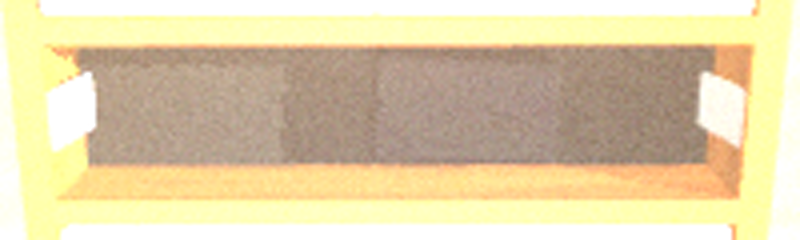

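Stretched, the bay shows a lighter patch 60 mm long at crop columns 380–555, about +23 mm along y. The patch at 90–285 is too long, and too far along, to be the stone. Next I'll feel for it with closed fingers, touching the dividers too so I can centre on the bay.

```bash
cat > bay.py <<'E'
from look import *
C=np.array([542.35,242.57]);A=1.391           # bay centre, yaw of rack y
ey=np.array([np.cos(A),np.sin(A)]);ex=np.array([ey[1],-ey[0]])
def P(x,y,z): return [*(C+x*ex+y*ey),z]
def loc():
    p=np.array(state()["position"]);d=p[:2]-C
    return np.round([d@ex,d@ey,p[2]],1)
def t(): return round(float(state()["time"]),1)
E
python3 - <<'E'
from bay import *
c=np.load("wr.npz");q=cast(c["intrinsics"],c["view"],[[275,177],[319,177]],36)
print("seen stone ends y:",[(p[:2]-C)@ey for p in q])
grip(0);print("w",state()["grip_width"])
reach(P(0,-60,170),down(A));print(loc(),t())
print(move_l(P(0,-60,73+28),velocity=60,max_force=4),loc(),t(),np.round(state()["force"],1))
for sx in(1,-1):
    print("wall",sx,move_l(P(sx*18,-60,101),velocity=25,max_force=3),loc(),np.round(state()["force"],1),t())
    move_l(P(0,-60,101),velocity=60)
print("along",move_l(P(0,10,101),velocity=25,max_force=3),loc(),np.round(state()["force"],1),t())
E
```

```text
seen stone ends y: [np.float64(-4.731165267684315), np.float64(51.43937748267823)]
w 0.08782898081941716
[  0.8 -58.5 171. ] 5.6
False [  0.2 -59.8 101.4] 6.9 [-0.8  0.6  0.2]
wall 1 True [ 14.2 -60.3 100.6] [0.  0.5 0.3] 7.5
wall -1 True [-12.5 -60.2 100.8] [0.1 0.1 0.3] 8.4
along False [ -0.    9.9 101. ] [-0.4 -1.7 -0.2] 11.7
```

Touching the dividers puts the bay centre at x ≈ +0.85. On the slide, the stone was probably nudged along at under 3 N. I'll back off, lift and look.

```bash
sed -i 's/^ey=/ey=/; s/^def P/C=C+0.85*ex\ndef P/' bay.py; python3 - <<'E'
from bay import *
print(loc(),state()["force"])
move_l(P(0,4,101),velocity=60);move_l(P(0,4,150),velocity=150)
reach(P(0,20,290),down(A));dwell(.15);c=wrist("wr2");print(t())
K,V=c["intrinsics"],c["view"]
px=proj(K,V,[P(x,y,36) for x,y in((-24,-107),(24,-107),(24,107),(-24,107))]);print(px.round(0).tolist())
u0,v0=px.min(0).astype(int)-6;u1,v1=px.max(0).astype(int)+6;print(u0,v0)
cr=np.clip(c["img"][v0:v1,u0:u1].astype(float)*3,0,255).astype(np.uint8)
cv2.imwrite("pics/bay2.png",cv2.resize(cr[:,:,::-1],None,fx=3,fy=3))
E
```

```text
[ -0.9   9.9 101. ] [-0.40519923 -1.66046584 -0.17223383]
13.2
[[165.0, 167.0], [170.0, 208.0], [353.0, 208.0], [356.0, 167.0]]
158 161
```

View pics/bay2.png

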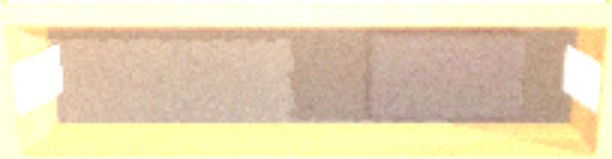

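The purple-tinged stone now spans crop columns 370–523 and has moved toward +y. I'll confirm it with vertical touches on either side of its near edge.

```bash
python3 - <<'E'
from bay import *
c=np.load("wr2.npz");q=cast(c["intrinsics"],c["view"],[[281.3,187],[332.3,187]],36)
e=[(p[:2]-C)@ey for p in q];print("ends",e)
m=float(np.mean(e))
reach(P(0,m,150),down(A));print(loc())
print("top",move_l(P(0,m,73+22),velocity=35,max_force=3),loc(),t())
z=state()["position"][2]; move_l(P(0,m,z+12),velocity=80)
for y in (m-50,):   # just short of the stone
    move_l(P(0,y,z+12),velocity=150)
    print(y,move_l(P(0,y,73+22),velocity=40,max_force=3),loc(),t())
# very light feel to the near face
f0=np.array(state()["force"])
print("face",move_l(P(0,y+25,73+22),velocity=15,max_force=1.2),loc(),np.round(np.array(state()["force"])-f0,1),t())
E
```

```text
ends [np.float64(23.582819658945805), np.float64(81.79944859341893)]
[  0.   53.  150.1]
top True [ -0.2  52.7 108.8] 15.0
2.6911341261823694 False [ 0.   2.8 95. ] 16.6
face True [-0.2  9.  94.6] [-0.6 -0.3 -0.5] 17.3
```

The stone's top is at z=36 and its near face at y=23.5, so it spans 23.5–83.5, which matches the image. Next is a grasp along the bay, biased away from the far clip.

```bash
python3 - <<'E'
from bay import *
y=51.5
move_l(P(0,3,95),velocity=80);move_l(P(0,3,130),velocity=150)
grip(69);print(state()["grip_width"])
move_l(P(0,y,130),velocity=150);dwell(.1);print(loc(),t())
hit=move_l(P(0,y,84),velocity=35,max_force=4);print("hit",hit,loc(),np.round(state()["force"],1),t())
if not hit:
    grip(50);s=state();print(s["grip_width"],s["gripper_force"],np.round(s["force"],1),loc(),t())
    print(move_l(P(0,y,140),velocity=70,max_force=12),state()["grip_width"],np.round(state()["force"],1),t())
    wrist("wg")
E
```

```text
69.14695032255968
[1.000e-01 4.990e+01 1.296e+02] 19.1
hit False [ 0.1 51.6 84.2] [ 1.6 -0.5  0.3] 20.6
58.50358671125799 66.48988366127014 [-0.1 -1.2  3.9] [ 0.3 52.  84.7] 20.8
False 58.62702294421668 [-0.3  0.2 -1.2] 21.8
```

View pics/wg.png

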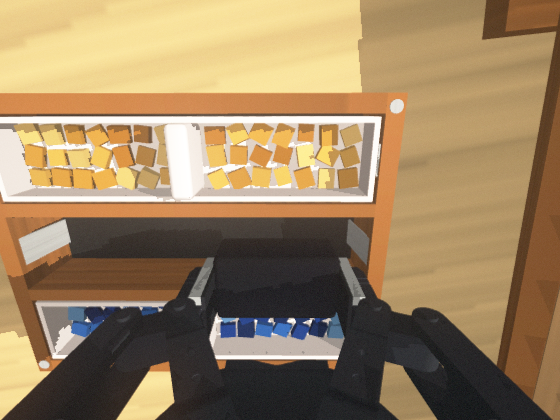

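The stone is held squarely between the pads. I'll set it on the free bench at about (480,20), then look at the tub from directly overhead.

```bash
python3 - <<'E'
from bay import *
move_l(P(0,51.5,165),velocity=150)
q=down(A)
reach([480,20,150],q);print(loc(),t(),state()["grip_width"])
move_l([480,20,85],velocity=120)
print("down",move_l([480,20,73],velocity=25,max_force=3),state()["position"],t())
grip(80);print(t())
move_l([480,20,160],velocity=150)
b=1.1875;bx=np.array([np.sin(b),-np.cos(b)])
p=np.array([499.6,-197.4])+83*bx
reach([*p,260],down(b));dwell(.15);c=wrist("wt2");print(t(),state()["force"])
im,K,V=c["img"],c["intrinsics"],c["view"];h,s,v=cv2.split(cv2.cvtColor(im,cv2.COLOR_RGB2HSV))
pc=proj(K,V,[[499.6,-197.4,42]])[0];print(pc)
m=((s<50)&(v>130))|(((h<8)|(h>172))&(s>100))
o=np.zeros(m.shape,np.uint8);y,x=pc.astype(int);o[max(0,y-45):y+45,x-120:x+120]=m[max(0,y-45):y+45,x-120:x+120]
print(rect(cv2.morphologyEx(o,cv2.MORPH_CLOSE,np.ones((9,9))),K,V,42))
E
```

```text
[ -21.3 -228.1  150.3] 23.2 59.21157310647381
down True [480.28873968  19.90032949  74.71629506] 24.4
24.7
26.8 [ 0.38514485  0.53493091 -0.55764719]
[274.1782477  112.10864727]Traceback (most recent call last):
  File "<stdin>", line 16, in <module>
  File "h.py", line 18, in rect
    c=max(cv2.findContours(mask.astype(np.uint8),0,cv2.CHAIN_APPROX_NONE)[0],key=cv2.contourArea)[:,0]
      ~~~^^^^^^^^^^^^^^^^^^^^^^^^^^^^^^^^^^^^^^^^^^^^^^^^^^^^^^^^^^^^^^^^^^^^^^^^^^^^^^^^^^^^^^^^
ValueError: max() iterable argument is empty
```

View pics/wt2.png

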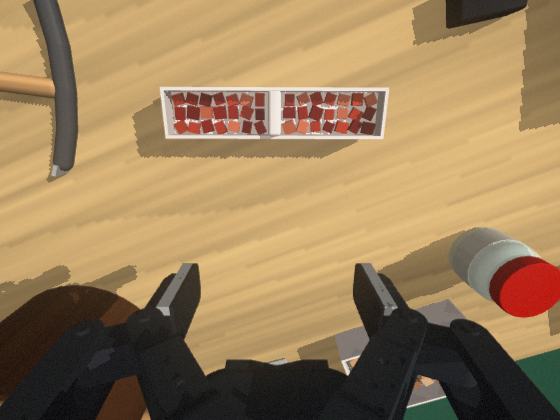

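The overhead view shows the tub clean at about (275,112), where I predicted it. My ROI indices were swapped, so I'll re-measure from the same picture and then grasp the bridge.

```bash
python3 - <<'E'
from bay import *
c=np.load("wt2.npz")
im,K,V=c["img"],c["intrinsics"],c["view"];h,s,v=cv2.split(cv2.cvtColor(im,cv2.COLOR_RGB2HSV))
m=((s<50)&(v>120))|(((h<8)|(h>172))&(s>100))
o=np.zeros(m.shape,np.uint8);o[75:150,150:405]=m[75:150,150:405]
ctr,sz,b=rect(cv2.morphologyEx(o,cv2.MORPH_CLOSE,np.ones((9,9))),K,V,42);print(ctr,sz,b)
assert abs(sz[0]-210)<5 and abs(sz[1]-46)<4
ctr=ctr.astype(float);b=float(b);q=down(b);np.savez("tub.npz",ctr=ctr,b=b)
grip(34)
reach([*ctr,160],q);dwell(.1);print(state()["position"],t())
hit=move_l([*ctr,101.5],velocity=50,max_force=3);print("hit",hit,state()["position"],t())
if not hit:
    grip(8);s=state();print(s["grip_width"],s["gripper_force"],np.round(s["force"],1),s["position"],t())
    z=s["position"][2]
    move_l([*ctr,z+25],velocity=40);dwell(.1);s=state();print(s["grip_width"],np.round(s["force"],1),np.round(s["torque"],2),t())
E
```

```text
[ 500.4699  -197.80739] [np.float32(210.53862), np.float32(45.631714)] 1.1917347
[ 503.13297735 -198.35667129  161.30680259] 28.0
hit False [ 500.69791627 -197.8319468   101.79458977] 29.3
10.866545425090136 60.56171894073486 [-0.8  0.3  4.5] [ 500.67852207 -197.78528838  101.96284439] 29.6
10.689145908985157 [-0.3  0.6 -5.4] [-0.03 -0.04 -0.02] 30.5
```

```bash
python3 - <<'E'
from bay import *
c=np.load("tub.npz");ctr=c["ctr"];q=down(float(c["b"]))
move_l([*ctr,200],velocity=150)
reach(P(0,0,215),down(A));dwell(.2);print(loc(),state()["grip_width"],np.round(state()["torque"],2),t())
move_l(P(0,0,172),velocity=100);dwell(.3);print(loc())
cam=wrist("wi");cs=read_camera("scene");cv2.imwrite("pics/sc1.png",cv2.resize(cs["img"][190:310,270:410,::-1],None,fx=4,fy=4,interpolation=cv2.INTER_CUBIC))
E
```

```text
[  0.9  -1.4 214.8] 10.462079830789245 [ 0.01  0.04 -0.03] 32.9
[  0.2   0.2 172.6]
```

View pics/wi.png

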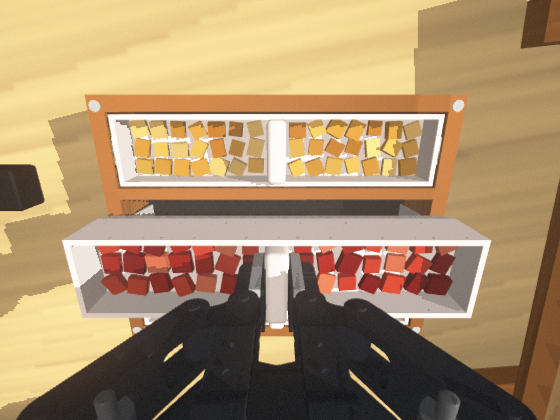

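The tub is level and lined up along y: its rim spans columns 63–490 and the rack 87–465, both centred at about 276. I'll check the rim rows across the bay and then lower with a light stop.

```bash
python3 - <<'E'
from bay import *
c=np.load("wi.npz");K,V=c["intrinsics"],c["view"];lo=lambda p:((p[:2]-C)@ex,(p[:2]-C)@ey)
for px in([150,241],[400,241],[100,317],[63,242],[490,241]): print(px,np.round(lo(cast(K,V,[px],112.7)[0]),1))
print("rack top edge",np.round([lo(cast(K,V,[p],52)[0]) for p in([150,96],[400,96],[87,96],[466,96])],1).tolist())
f0=np.array(state()["force"])
hit=move_l(P(0,0,140),velocity=30,max_force=4);print(hit,loc(),np.round(np.array(state()["force"])-f0,1),np.round(state()["torque"],2),t())
E
```

```text
[150, 241] [-21.7 -61.9]
[400, 241] [-21.7  61.4]
[100, 317] [ 23.7 -95.4]
[63, 242] [ -21.1 -105. ]
[490, 241] [-21.7 105.7]
rack top edge [[-91.0, -77.2], [-91.0, 76.3], [-91.0, -115.9], [-91.0, 116.8]]
False [1.000e-01 1.000e-01 1.402e+02] [ 0.  -0.1 -0.1] [ 0.06  0.02 -0.01] 35.1
```

The foot is inside the bay with no contact. I'll keep lowering onto the clips.

```bash
python3 - <<'E'
from bay import *
f0=np.array(state()["force"])
for lim in(6,11,16,20):
    hit=move_l(P(0,0,111),velocity=25,max_force=lim);s=state()
    print(lim,hit,loc(),np.round(np.array(s["force"])-f0,1),np.round(s["torque"],2),round(s["grip_width"],1),t())
    if loc()[2]<112.6: break
E
```

```text
6 True [1.000e-01 0.000e+00 1.218e+02] [1.8 1.2 5.5] [ 0.15 -0.26 -0.01] 11.0 35.9
11 True [  0.2   0.3 112. ] [-0.4 -0.6  9.6] [-0.04  0.02  0.04] 10.9 36.3
```

```bash
python3 - <<'E'
from bay import *
f0=np.array(state()["force"])
print(move_l(P(0,0,109.5),velocity=15,max_force=14),loc(),np.round(np.array(state()["force"])-f0,1),t())
grip(30);dwell(.1);print(loc(),np.round(state()["force"],1))
move_l(P(0,0,160),velocity=80)
# gauge bridge height by light touch with closed fingers
grip(0);print("touch",move_l(P(0,0,128),velocity=30,max_force=4),loc(),t())
move_l(P(0,0,160),velocity=100)
reach(P(83,0,300),down(A));dwell(.3);c=wrist("we")
cs=read_camera("top");a=cv2.resize(cs["img"][160:270,150:400,::-1],(400,176),interpolation=cv2.INTER_CUBIC)
b=cv2.resize(c["img"][:,:,::-1],(400,300))
cs=read_camera("scene")["img"][190:320,270:410,::-1]
cv2.imwrite("pics/fin.png",np.hstack([np.vstack([a,b]),cv2.resize(cs,(400,476),interpolation=cv2.INTER_CUBIC)]))
print(t())
E
```

```text
True [1.00e-01 4.00e-01 1.12e+02] [0.3 0.6 1. ] 36.5
[1.000e-01 1.000e-01 1.115e+02] [-0.2  0.1 -0.2]
touch True [-1.000e-01 -0.000e+00  1.348e+02] 38.9
40.4
```

View pics/fin.png

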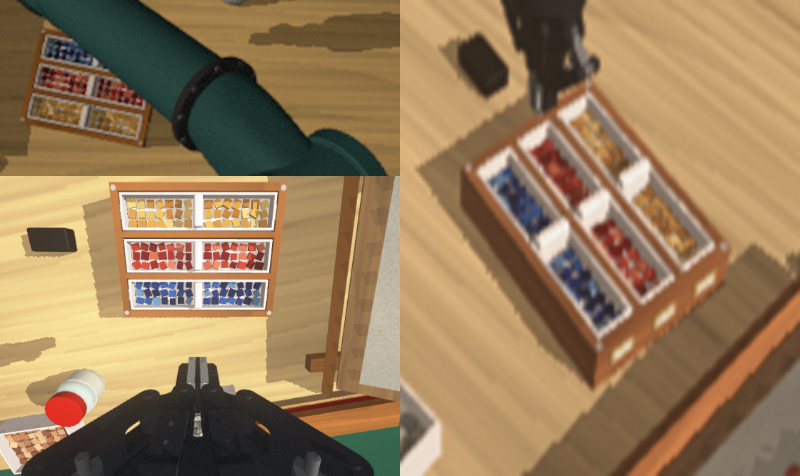

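The bridge top felt at z = 62.0, so the tub is fully home. The picture shows it flush between its neighbours, the stone lying flat on free bench, and the gripper clear of everything.

```bash
python3 -c "from workcell import *;print(finish_job())"
```

```text
the job is handed in; nothing more can be done
None
```

The job is handed in: I felt along the bay, set the stone offcut on free bench at about (480, 20) mm, and pressed the red tub home (bridge top at z = 62 mm) and released it, in about 40 of the 72 s. The closed fingers pushed the stone some 30 mm along the bay during the feel, always under 3 N.

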